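# Clamp the grater board to the worktop

### The arm

A 7-joint arm with a two-finger parallel gripper is mounted at the origin on the work surface. World frame = base frame: x ahead of the robot, y to its left, z up, the work surface at z = 0. Lengths are in m, angles in rad, forces in N, time in s.
With the tool pointing down it reaches from about 0.35 to 0.9 m from the base axis. Payload 19.9 kg.
Tool frame: the origin (TCP) lies between the finger pads, 19 mm behind the fingertips; this is the grasp point; z points along the fingers, y is the line along which they close (so a half turn about z gives the same grasp; the last joint's range is limited). The gripper opens to 94 mm and grips with 3 to 60 N. Pads are 16 mm wide; open, the fingers measure 119 mm over their backs; the gripper's body (75 mm by 177 mm) begins 78 mm behind the grasp point.
Start: joints at [1.095, 0.417, -0.01, 1.614, 0.005, 1.111, -0.053], TCP at [0.263, -0.567, 0.224] pointing down, gripper open.
Joint ranges: [-2.81, 2.81], [-0.39, 2.02], [-1.27, 1.25], [0.06, 2.57], [-1.19, 4.33], [0.19, 2], [-2.82, 2.82]. Speed limits (rad/s): [1.89, 1.89, 2.39, 2.39, 3.01, 3.01, 3.01].

### API

Orientations are given as a unit quaternion [w, x, y, z].
In Python, from cell import r gives the robot as it stands.
- The arm moves only by the shell command python3 -m creep 'ROWS' [FORCE]. ROWS is JSON, a list of rows, each a list of 7 numbers: the shift along the tool's x, y, z scaled (see below), then the turn, a rotation vector about the tool's x, y, z scaled (see below), then the opening, from -1 (shut) to 1 (fully open). A call has 1 to 12 rows; each row is the pose to reach, as a shift and turn from the pose commanded when the call began, along the tool's axes at that moment, turning the shorter way round; what a row does not reach only later rows make up. The controller multiplies each number of a shift by 0.4 m and each number of a turn by pi rad. A row lasts 1/10 s, in which the tool goes at most 50 mm and 8.59 degrees, less where a joint would pass 70% of its speed; a pose out of reach is approached as far as the arm can. A call with a number of a shift or a turn outside -1 to 1 is refused whole. A call with a gripper value outside its range is refused whole. The fingers move at their own pace and stop on an object; FORCE is the grip in N (left out, the last holds). Time passes only in rows, so rows that repeat a pose let the fingers close. It gives the time, the measured TCP pose, the force, the opening and the grip force at its end, in the units of the state.
- r.read_state(): the state, without advancing time (a new reading comes with each control period).
- r.camera(name): name is "scene" or "side" or "wrist"; returns the picture (480x640x3 uint8, red, green, blue); there is no depth.
- r.get_calibration(name): a dict with "vertical_fov" (degrees; the focal length in pixels is half the picture's height over the tangent of half this angle, whatever the lens; pixels are square), "cx", "cy" (the principal point, pixels), "pose" (4x4, takes a point from camera to world coordinates); the wrist camera has in their place "hand_eye" (4x4, takes a point from camera to tool coordinates, whose origin is the TCP and whose axes are the flange's). Camera axes: x right, y down, z forward; pixel columns grow to the right and rows downward; lengths in m; the calibration is good to about 2 mm. The wrist camera is an equidistant fisheye: a pixel r from the principal point sees the ray r / f radians off the axis. A picture is of the moment at which its call begins: read the wrist's pose just before it. get_calibration takes no time and is no camera call.
- r.sign_off(): hands the job in; it is judged then, once.
The state is a dict: "time_s": time; "q": joint angles; "qd": joint speeds; "joint_torque": joint torques, N m; "tcp_pos": TCP position; "orientation": TCP orientation; "force": force on the tool from outside, world axes, zero at the start; "wrist_torque": the same for the moment, N m; "finger_gap": finger opening in m; "gripper_force": force on a finger pad.
Only numpy, scipy, OpenCV 4.12 (cv2) and the standard library are available. Lean on these libraries where they do the work, as an engineer would, in place of code of your own. Each camera call takes 0.05 s, during which the arm holds its last target. There are 200 camera calls.

### The job

Slide the grater board gently all the way in under the worktop clamp until its rear edge sits flush against the clamp's back plate, then turn the wing screw clockwise until its rubber foot grips the board snugly: firm, but not overtightened. Do not knock the back plate with the gripper, leave the mill, jar and bowl alone, and let go of everything.

Things in the scene. Friction and masses are not known exactly. Their poses are not given: they have to be found in the camera images.
- clamp: Steel clamp fixed to the worktop. Origin on the worktop, straight below the vertical screw axis; x points from the screw to the back plate (the way the board goes in), y left of that, z up. Its arm (x -22 to +38, 40 mm wide, underside 46 mm and top 64 mm above the worktop) carries the screw, with the rubber foot hanging below.
- backplate: Upright steel plate 140 mm wide, 12 mm thick, 88 mm high: up to mid-wing. Origin on the worktop in the middle of its front face, 38 mm from the screw axis; axes as the clamp. The board stops against this face. Wing tips pass it at 10 mm: a wide-open gripper does not fit between screw and plate at every angle, so open only some 35 mm around the wings.
- wing_grip (a point): On the screw axis, 90 mm above the worktop, 6 mm below the wings' top: put the TCP here, fingers down, to grip the wings. x lies along the wings, y across them. Butterfly wings of steel, 56 mm tip to tip, 10 mm thick, 71 to 96 mm above the worktop; the clamp arm's top is 7 mm below them. They stay at this height as they turn.
- wing (a joint): Turn of the wing screw, rad, growing clockwise seen from above; starts at 0 to 0.4, end stop at 3.4; often needs two grasps. Friction 0.27 N m while turning; stays where left. Each radian drives the foot 4.5 mm down. Past first touch each radian adds 65 N on the board and 0.29 N m on the wing. Snug is 12 to 40 N: 0.18 to 0.6 rad past touch (0.05 to 0.18 N m extra). Over 50 N is overtightened.
- stem: Steel stem of the screw, with the foot (a springy rubber disc 20 mm across) below it. Origin on the screw axis, not at the foot's face: how far the foot is screwed into the stem differs and is not measured, so the gap from foot to board at the start is anything from 1.2 to 8 mm and first touch must be felt.
- board: Beech grater board lying flat, 160 mm long (x), 110 mm wide (y), 18 mm thick, 0.3 to 0.65 kg (up to 10 N to slide); origin at the centre of its underside. x points to its plain rear end, which goes under the clamp. Home and lined up, its origin is 42 mm in front of the screw axis. Pressing it against the back plate with over 35 N is a shove and not allowed.
- board_grip (a point): Middle of the upright wooden grip rib near the board's front end, 45 mm above the worktop and 58 mm from the board's origin towards -x. The rib is 16 mm thick (along the board's x), 70 mm long (y), from the board's top (18 mm) to 52 mm.
- board_rear_left (a point): Point on the board's rear edge face, 50 mm to the left (+y) of its middle, 9 mm up.
- board_rear_right (a point): Point on the board's rear edge face, 50 mm to the right (-y) of its middle, 9 mm up.
- mill: Bystander: dark wooden pepper mill, 56 mm wide, 134 mm tall; origin under its centre.
- jar: Bystander: pale grey jar with a steel lid, 64 mm wide, 100 mm tall; origin under its centre.
- bowl: Bystander: white ceramic bowl, 110 mm wide, 50 mm tall; origin under its centre.
Not all that is in view belongs to the job. Of the things shaped like the clamp, the steel one is meant.

How it is judged:
By the outcome, as a careful person would: the job done as asked, in the order asked, and still so for the second after the job is handed in, with the robot touching nothing.
It also fails if it takes over 69 s, if anything falls off the work surface, if the arm or the gripper's body presses on something with over 40 N, if the wrist force passes 120 N, or if a joint passes its speed limit or range.

## Working session

There is one attempt and no reset: what is moved stays moved. The work goes in short steps, Python scripts to look and compute and a shell command to move; the robot and the scene stay as the last step left them, time stands still between calls to the robot, and variables do not carry over. Pictures are saved under pics/ and viewed, at most 12 in all, crops included, and the job is handed in when it is done.

```bash
ls; mkdir -p pics; python3 - <<'E'
from cell import r
import cv2,numpy as np
s=r.read_state();print({k:np.round(v,3).tolist() for k,v in s.items()})
ims=[]
for n in("scene","side"):
    im=r.camera(n);cv2.imwrite(f"pics/{n}0.png",im[:,:,::-1]);c=r.get_calibration(n);print(n,c)
print(r.get_calibration("wrist"))
E
```

```text
pics
{'time_s': 0.0, 'q': [1.095, 0.418, -0.01, 1.614, 0.005, 1.111, -0.053], 'qd': [-0.0, 0.001, 0.0, -0.0, 0.001, -0.0, 0.0], 'joint_torque': [-0.002, -85.125, 0.637, -42.598, -0.049, 0.019, 0.0], 'tcp_pos': [0.263, -0.567, 0.224], 'orientation': [-0.001, 0.977, 0.215, -0.0], 'force': [-0.377, 0.415, 0.722], 'wrist_torque': [-0.027, -0.024, -0.004], 'gripper_force': 0.0, 'finger_gap': 0.094}
scene {'vertical_fov': 49.750818962054815, 'cx': 331.1500860969963, 'cy': 232.92351121951526, 'pose': array([[ 0.55035191,  0.53149002, -0.64391858,  1.21011359],
       [ 0.83472497, -0.33304187,  0.43854   , -0.42149897],
       [ 0.01862779, -0.77884625, -0.62693822,  0.78904226],
       [ 0.        ,  0.        ,  0.        ,  1.        ]])}
side {'vertical_fov': 43.16319364271147, 'cx': 316.05672130890855, 'cy': 247.23018411884877, 'pose': array([[-0.67316513, -0.40839382,  0.61649265, -0.26312779],
       [-0.73939359,  0.35810089, -0.5701411 ,  0.77189524],
       [ 0.01207553, -0.83962982, -0.54302481,  0.75185439],
       [ 0.        ,  0.        ,  0.        ,  1.        ]])}
{'vertical_fov': 65.70646984690485, 'cx': 320.89531016503173, 'cy': 238.5372420630818, 'hand_eye': array([[-5.82089171e-04, -9.62609412e-01, -2.70892564e-01,
         7.85717103e-02],
       [ 9.99999706e-01, -4.25085620e-04, -6.38251484e-04,
        -1.60377062e-03],
       [ 4.99234352e-04, -2.70892856e-01,  9.62609376e-01,
        -1.59955363e-01],
       [ 0.00000000e+00,  0.00000000e+00,  0.00000000e+00,
         1.00000000e+00]])}
```

View pics/scene0.png

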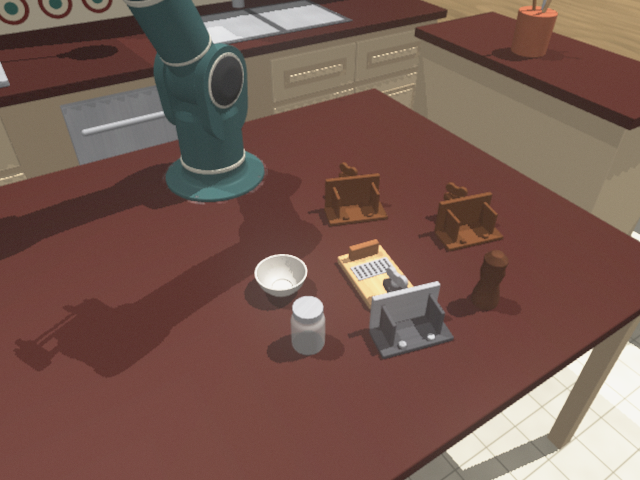

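View pics/side0.png

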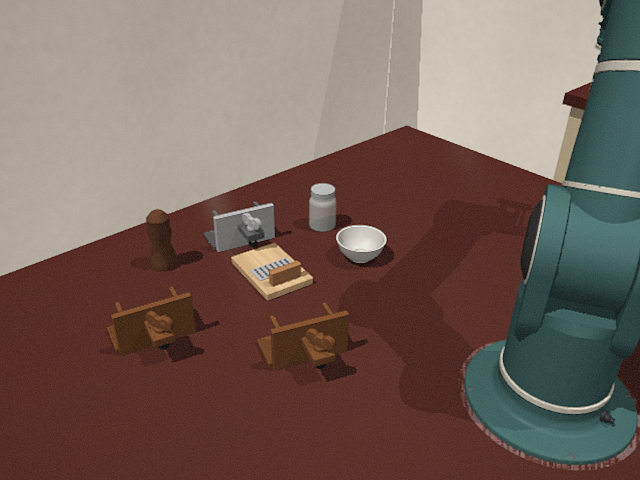

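Candidates for the clamp: the grey steel one (scene ~(405,310), side ~(245,225)) and two brown wooden look-alikes (scene (355,195) and (468,220); side (300,340), (150,325)). The grey one is steel and the board already points at it, so that is the one meant. Bowl, jar and mill are at scene (281,277), (308,325), (488,280).

```bash
cat > h.py <<'E'
import numpy as np, cv2
from cell import r
from scipy.spatial.transform import Rotation as R
def T_tool(s):
    w,x,y,z=s["orientation"];T=np.eye(4);T[:3,:3]=R.from_quat([x,y,z,w]).as_matrix();T[:3,3]=s["tcp_pos"];return T
def ray(name,px,T=None):
    c=r.get_calibration(name);f=240/np.tan(np.radians(c["vertical_fov"]/2))
    d=np.array([px[0]-c["cx"],px[1]-c["cy"]])
    if name=="wrist":
        P=T@c["hand_eye"];n=np.hypot(*d);th=n/f;v=np.r_[d/max(n,1e-9)*np.sin(th),np.cos(th)]
    else: P=c["pose"];v=np.r_[d/f,1]
    v=P[:3,:3]@v;return P[:3,3],v/np.linalg.norm(v)
def onz(rr,z): o,v=rr;return o+v*(z-o[2])/v[2]
def tri(*rs):
    A=sum(np.eye(3)-np.outer(v,v) for o,v in rs);b=sum((np.eye(3)-np.outer(v,v))@o for o,v in rs)
    p=np.linalg.solve(A,b);return p,max(np.linalg.norm(np.cross(p-o,v)) for o,v in rs)
E
python3 - <<'E'
from h import *
np.set_printoptions(precision=3,suppress=True)
print("wing",tri(ray("scene",(394,277)),ray("side",(250,221))))
for n,p in dict(boardL=(233,266),bF=(269,297),bR=(311,279)).items(): print(n,onz(ray("side",p),.018))
print("rib",tri(ray("scene",(364,248)),ray("side",(285,272))))
print("plate",tri(ray("scene",(372,300)),ray("side",(274,207))),tri(ray("scene",(438,287)),ray("side",(216,219))))
for n,p in dict(bowl=(281,292),jar=(308,346),mill=(487,304)).items(): print(n,onz(ray("scene",p),0))
a=cv2.imread("pics/side0.png")[180:320,90:400];b=cv2.imread("pics/scene0.png")[220:370,230:530]
c=np.vstack([cv2.resize(a,(620,280),interpolation=2),cv2.resize(b,(620,310),interpolation=2)]);cv2.imwrite("pics/crop0.png",c)
E
```

```text
wing (array([0.667, 0.104, 0.082]), np.float64(0.0026962098165653242))
boardL [0.632 0.183 0.018]
bF [0.498 0.193 0.018]
bR [0.488 0.09  0.018]
rib (array([0.521, 0.135, 0.038]), np.float64(0.0023310172296157642))
plate (array([0.689, 0.027, 0.08 ]), np.float64(0.0028000187795355295)) (array([0.731, 0.156, 0.08 ]), np.float64(0.0026660192662837042))
bowl [ 0.51 -0.07  0.  ]
jar [ 0.664 -0.097  0.   ]
mill [0.771 0.276 0.   ]
```

View pics/crop0.png

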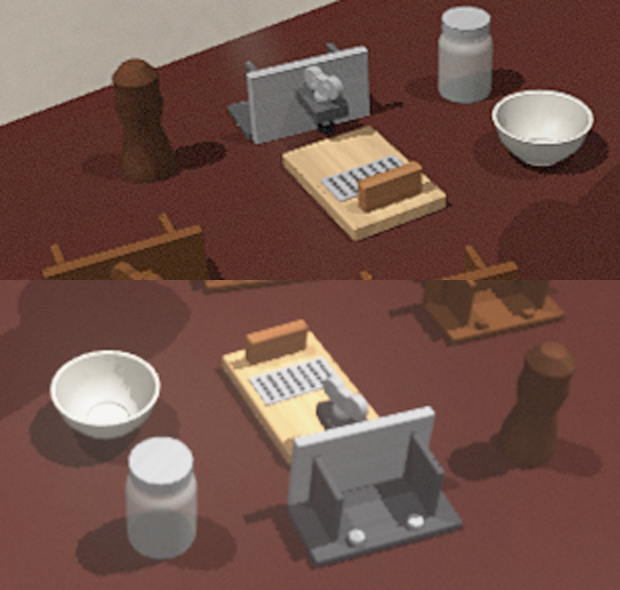

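Crop confirms it: grey plate, silver wings and foot are steel; beech board with brown rib at scene ≈(375,272), turned ~14° relative to the clamp. Next, wrist views from above.

```bash
cat >> h.py <<'E'
def go(pos,phi,s=None):
    """scaled shift/turn from present pose to pos, tool-x yaw phi (deg), fingers down"""
    s=s or r.read_state();T=T_tool(s);p=np.radians(phi)
    G=np.array([[np.cos(p),np.sin(p),0],[np.sin(p),-np.cos(p),0],[0,0,-1.]])
    rv=R.from_matrix(T[:3,:3].T@G).as_rotvec()
    return np.round(np.r_[T[:3,:3].T@(np.array(pos)-T[:3,3])/.4,rv/np.pi],4).tolist()
def rep():
    s=r.read_state();T=T_tool(s)
    print("t%.2f pos"%s["time_s"],np.round(s["tcp_pos"],4),"phi %.2f"%np.degrees(np.arctan2(T[1,0],T[0,0])),"z",np.round(T[:3,2],3),"F",np.round(s["force"],1),"M",np.round(s["wrist_torque"],3),"gap %.4f gf %.1f"%(s["finger_gap"],s["gripper_force"]),"q1,q7",np.round(s["q"][::6],2))
E
python3 -c "
from h import *
print(go((.43,-.2,.30),55))"
```

```text
[0.7653, -0.6564, -0.1901, -0.0003, -0.0001, -0.1675]
```

```bash
python3 -m creep '[[0.765,-0.656,-0.19,0,0,-0.167,1],[0.765,-0.656,-0.19,0,0,-0.167,1],[0.765,-0.656,-0.19,0,0,-0.167,1],[0.765,-0.656,-0.19,0,0,-0.167,1],[0.765,-0.656,-0.19,0,0,-0.167,1],[0.765,-0.656,-0.19,0,0,-0.167,1],[0.765,-0.656,-0.19,0,0,-0.167,1],[0.765,-0.656,-0.19,0,0,-0.167,1],[0.765,-0.656,-0.19,0,0,-0.167,1],[0.765,-0.656,-0.19,0,0,-0.167,1]]'
python3 -c "
from h import *
rep();print(go((.60,.17,.30),86))"
```

```text
time_s: 1.1
tcp_pos: [0.4306, -0.1991, 0.3004]
orientation: [0.0, 0.887, 0.462, 0.0]
force: [-0.3, -0.1, -0.4]
finger_gap: 0.094
gripper_force: 0.0
t1.10 pos [ 0.4306 -0.1991  0.3004] phi 55.09 z [ 0. -0. -1.] F [-0.3 -0.1 -0.4] M [-0.122 -0.067  0.031] gap 0.0940 gf 0.0 q1,q7 [ 0.7  -0.27]
[0.999, -0.1808, 0.0011, 0.0001, 0.0, -0.1717]
```

```bash
python3 -m creep '[[0.999,-0.18,0,0,0,-0.172,1],[0.999,-0.18,0,0,0,-0.172,1],[0.999,-0.18,0,0,0,-0.172,1],[0.999,-0.18,0,0,0,-0.172,1],[0.999,-0.18,0,0,0,-0.172,1],[0.999,-0.18,0,0,0,-0.172,1],[0.999,-0.18,0,0,0,-0.172,1],[0.999,-0.18,0,0,0,-0.172,1],[0.999,-0.18,0,0,0,-0.172,1],[0.999,-0.18,0,0,0,-0.172,1],[0.999,-0.18,0,0,0,-0.172,1]]'
python3 - <<'E'
from h import *
import pickle
rep();s=r.read_state();im=r.camera("wrist");pickle.dump(s,open("w1.pkl","wb"));cv2.imwrite("pics/w1.png",im[:,:,::-1])
print(go((.66,.10,.30),86))
E
```

```text
time_s: 2.2
tcp_pos: [0.6011, 0.1655, 0.2996]
orientation: [0.0, 0.733, 0.68, -0.001]
force: [-0.1, 0.3, 0.2]
finger_gap: 0.0938
gripper_force: 0.0
t2.20 pos [0.6011 0.1655 0.2996] phi 85.74 z [-0.001 -0.001 -1.   ] F [-0.1  0.3  0.2] M [-0.115 -0.059  0.011] gap 0.0938 gf 0.0 q1,q7 [ 0.13 -0.59]
[-0.152, 0.1592, -0.0, -0.0001, 0.0004, -0.0016]
```

View pics/w1.png

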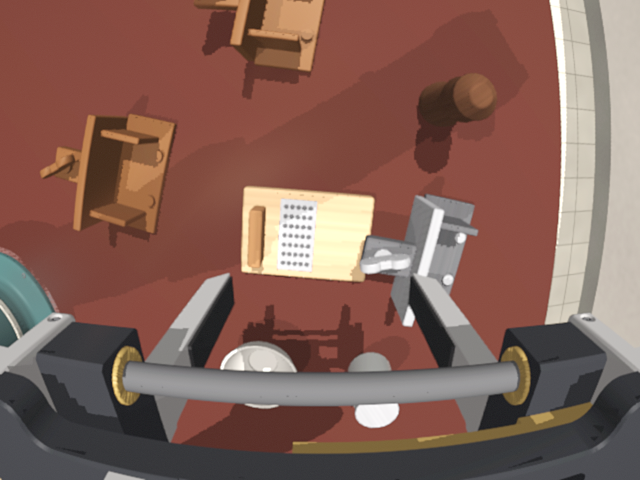

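Wrist view: board corners ≈(243,187),(374,195),(364,281),(240,273); rib (256,237); wings ≈(385,262); steel plate top edge from ≈(437,208) to (408,322). Second, lower viewpoint for triangulation.

```bash
python3 -m creep '[[0.06,0.15,0.2,0,0,0,1],[0.06,0.15,0.2,0,0,0,1],[0.06,0.15,0.2,0,0,0,1],[0.06,0.15,0.2,0,0,0,1]]'
python3 - <<'E'
from h import *
import pickle
rep();s=r.read_state();im=r.camera("wrist");pickle.dump(s,open("w2.pkl","wb"));cv2.imwrite("pics/w2.png",im[:,:,::-1])
a=cv2.imread("pics/w1.png")[170:340,225:485];b=im[:,:,::-1]
cv2.imwrite("pics/w2v.png",np.vstack([b[60:360,40:560],cv2.resize(a,(520,340),interpolation=2)[:300]]))
E
```

```text
time_s: 2.65
tcp_pos: [0.6623, 0.1859, 0.2193]
orientation: [-0.0, 0.733, 0.681, -0.001]
force: [-0.0, 0.6, -0.8]
finger_gap: 0.0937
gripper_force: 0.0
t2.65 pos [0.6623 0.1859 0.2193] phi 85.78 z [-0.002 -0.001 -1.   ] F [-0.   0.6 -0.8] M [-0.052 -0.026  0.044] gap 0.0937 gf 0.0 q1,q7 [ 0.06 -0.63]
```

View pics/w2v.png

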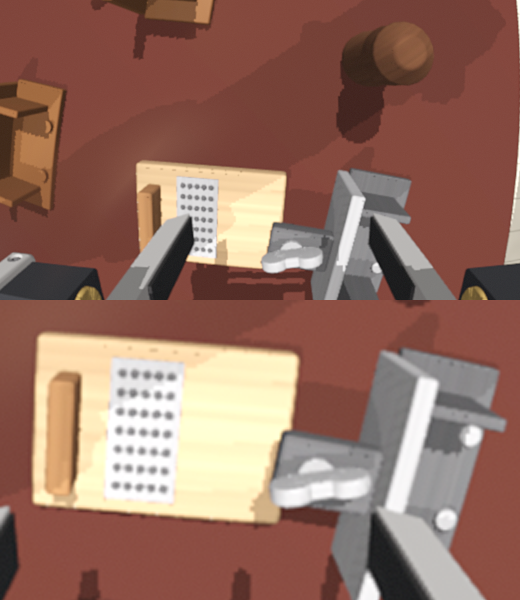

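```bash
python3 -m creep '[[0.14,-0.06,-0.05,0,0,0,1],[0.14,-0.06,-0.05,0,0,0,1],[0.14,-0.06,-0.05,0,0,0,1],[0.14,-0.06,-0.05,0,0,0,1]]'
python3 - <<'E'
from h import *
import pickle
rep();s=r.read_state();im=r.camera("wrist");pickle.dump(s,open("w3.pkl","wb"));cv2.imwrite("pics/w3.png",im[:,:,::-1])
cv2.imwrite("pics/w3v.png",cv2.resize(im[190:380,150:500,::-1],(800,434),interpolation=cv2.INTER_CUBIC))
E
```

```text
time_s: 3.1
tcp_pos: [0.6427, 0.2443, 0.2419]
orientation: [0.001, 0.732, 0.681, 0.001]
force: [-0.3, 0.4, -0.0]
finger_gap: 0.0939
gripper_force: 0.0
t3.10 pos [0.6427 0.2443 0.2419] phi 85.85 z [ 0.002 -0.    -1.   ] F [-0.3  0.4 -0. ] M [-0.085 -0.082 -0.007] gap 0.0939 gf 0.0 q1,q7 [-0.02 -0.71]
```

View pics/w3v.png

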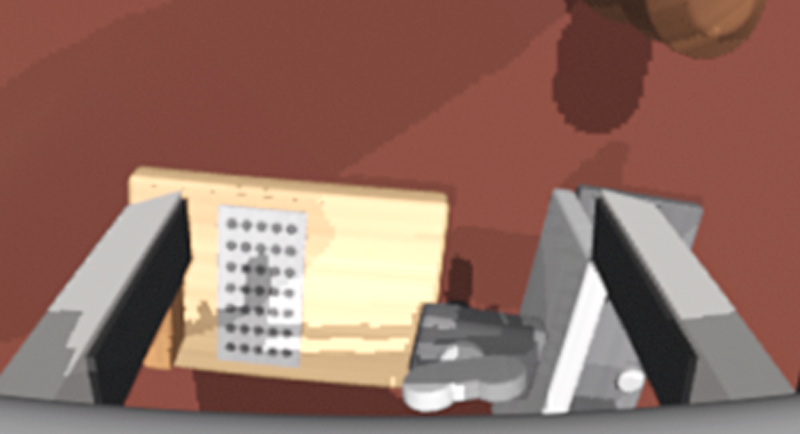

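```bash
cat > m1.py <<'E'
from h import *
import pickle
np.set_printoptions(precision=4,suppress=True)
s=pickle.load(open("w1.pkl","rb"));T=T_tool(s);im=cv2.imread("pics/w1.png");hsv=cv2.cvtColor(im,cv2.COLOR_BGR2HSV)
def big(m,roi):
    k=np.zeros_like(m);x0,y0,x1,y1=roi;k[y0:y1,x0:x1]=m[y0:y1,x0:x1]
    c=max(cv2.findContours(k,cv2.RETR_EXTERNAL,cv2.CHAIN_APPROX_NONE)[0],key=cv2.contourArea);return c[:,0,:]
for p in [(300,195),(340,220),(256,240),(387,261),(400,240),(422,270),(431,230),(420,215),(400,290),(340,190)]: print(p,hsv[p[1],p[0]])
b=big(cv2.inRange(hsv,(10,40,170),(32,200,255)),(225,175,385,295))
pb=np.array([onz(ray("wrist",p,T),.018)[:2] for p in b])
rc=cv2.minAreaRect((pb*1000).astype(np.float32));print("board rect mm",rc,cv2.boxPoints(rc))
e=cv2.minAreaRect(b.astype(np.float32));print("px",cv2.boxPoints(e).tolist())
print("corners px",cv2.approxPolyDP(b.reshape(-1,1,2),5,True)[:,0].tolist())
for lo in (185,200,215):
    m=cv2.inRange(hsv,(0,0,lo),(180,30,255))
    try:
        w=big(m,(355,235,413,285));q=np.array([onz(ray("wrist",p,T),.096)[:2] for p in w])*1000
        print("wing",lo,cv2.boundingRect(w),cv2.minAreaRect(q.astype(np.float32)))
        t=big(m,(405,195,450,330));q=np.array([onz(ray("wrist",p,T),.088)[:2] for p in t])*1000
        print("plate top",lo,cv2.boundingRect(t),cv2.minAreaRect(q.astype(np.float32)))
    except ValueError as x: print(lo,x)
E
python3 m1.py
```

```text
(300, 195) [ 17  88 233]
(340, 220) [ 28  51 255]
(256, 240) [ 14 126 212]
(387, 261) [  0   1 239]
(400, 240) [  3  54 108]
(422, 270) [165   2 248]
(431, 230) [  0   1 250]
(420, 215) [165   4 123]
(400, 290) [  0   4 125]
(340, 190) [  5 135 125]
board rect mm ((577.3388061523438, 127.36280059814453), (111.91207885742188, 160.05313110351562), 80.84986877441406) [[489.4323  84.8448]
 [647.4488  59.3928]
 [665.2452 169.8808]
 [507.2288 195.3328]]
px [[236.02273559570312, 271.4019470214844], [243.46926879882812, 184.5259246826172], [374.5348815917969, 195.76010131835938], [367.0883483886719, 282.6361083984375]]
corners px [[244, 188], [242, 271], [363, 280], [359, 259], [370, 234], [371, 196]]
wing 185 (361, 257, 49, 17) ((663.256103515625, 109.40426635742188), (51.99217987060547, 12.414756774902344), 3.451897382736206)
plate top 185 (415, 208, 35, 118) ((716.6249389648438, 93.06755065917969), (38.00221252441406, 143.2644500732422), 5.659135818481445)
wing 200 (362, 258, 48, 15) ((663.826416015625, 109.08468627929688), (50.78144073486328, 11.50403881072998), 3.6692681312561035)
plate top 200 (418, 208, 26, 69) ((714.888671875, 127.16094207763672), (76.84666442871094, 11.703560829162598), 75.15585327148438)
wing 215 (363, 259, 46, 14) ((663.8703002929688, 109.01156616210938), (48.54092025756836, 11.031113624572754), 3.6829071044921875)
plate top 215 (418, 209, 26, 68) ((714.8533325195312, 127.27481842041016), (75.90992736816406, 10.991585731506348), 75.19400024414062)
```

```bash
cat >> m1.py <<'E'
print("----")
rb=big(cv2.inRange(hsv,(8,100,100),(15,255,255)),(244,200,268,272))
q=np.array([onz(ray("wrist",p,T),.052)[:2] for p in rb])*1000;print("rib",cv2.boundingRect(rb),cv2.minAreaRect(q.astype(np.float32)))
T3=T_tool(pickle.load(open("w3.pkl","rb")))
print("wing tri",tri(ray("wrist",(385.5,261),T),ray("wrist",(354,358),T3)),"rl corner",tri(ray("wrist",(372.5,196),T),ray("wrist",(345.6,276.2),T3)))
# rib ends top in side & scene
for n in("side","scene"):
    i=cv2.imread(f"pics/{n}0.png");h=cv2.cvtColor(i,cv2.COLOR_BGR2HSV);roi=(262,255,308,292) if n=="side" else (345,236,384,264)
    m=cv2.inRange(h,(5,130,60),(15,255,255));c=big(m,roi);print(n,"rib px",cv2.boundingRect(c),cv2.boxPoints(cv2.minAreaRect(c.astype(np.float32))).tolist())
E
python3 m1.py | sed -n '/----/,$p'
```

```text
----
rib (248, 206, 17, 62) ((522.68115234375, 138.28135681152344), (73.98588562011719, 18.567325592041016), 80.43925476074219)
wing tri (array([0.6647, 0.1123, 0.0919]), np.float64(0.0004943784779572668)) rl corner (array([0.6641, 0.1684, 0.01  ]), np.float64(0.0005571917718607429))
side rib px (269, 259, 33, 27) [[265.5154724121094, 271.3402099609375], [299.3556823730469, 258.32476806640625], [305.2577209472656, 273.67010498046875], [271.4175109863281, 286.685546875]]
scene rib px (350, 239, 29, 12) [[349.3962097167969, 245.88677978515625], [376.8678894042969, 238.0377197265625], [378.2641296386719, 242.92449951171875], [350.7924499511719, 250.7735595703125]]
```

```bash
python3 - <<'E'
from h import *
print(tri(ray("scene",(377,239)),ray("side",(269.5,270))),tri(ray("scene",(350,247)),ray("side",(299,259))))
print(go((.5205,.136,.12),80.7),go((.5205,.136,.045),80.7))
E
```

```text
(array([0.52811255, 0.16666199, 0.05472624]), np.float64(0.0005909566445538598)) (array([0.51856914, 0.09832894, 0.05551186]), np.float64(0.0016177760796323019))
[-0.2907, -0.286, 0.3028, 0.0005, 0.0001, 0.0283] [-0.2906, -0.2863, 0.4903, 0.0005, 0.0001, 0.0283]
```

```bash
python3 -m creep '[[-0.29,-0.286,0.3,0,0,0.028,0.6],[-0.29,-0.286,0.3,0,0,0.028,0.6],[-0.29,-0.286,0.3,0,0,0.028,0.6],[-0.29,-0.286,0.3,0,0,0.028,0.6],[-0.29,-0.286,0.3,0,0,0.028,0.6],[-0.29,-0.286,0.36,0,0,0.028,0.6],[-0.29,-0.286,0.42,0,0,0.028,0.6],[-0.29,-0.286,0.46,0,0,0.028,0.6],[-0.29,-0.286,0.49,0,0,0.028,0.6],[-0.29,-0.286,0.49,0,0,0.028,0.6]]'
python3 - <<'E'
from h import *
rep();im=r.camera("wrist");cv2.imwrite("pics/w4.png",im[:,:,::-1])
E
```

```text
time_s: 4.15
tcp_pos: [0.5197, 0.1374, 0.0433]
orientation: [-0.0, 0.761, 0.648, -0.001]
force: [-0.3, -0.6, 0.9]
finger_gap: 0.0752
gripper_force: 0.0
t4.15 pos [0.5197 0.1374 0.0433] phi 80.82 z [-0.002 -0.    -1.   ] F [-0.3 -0.6  0.9] M [-0.009 -0.089  0.006] gap 0.0752 gf 0.0 q1,q7 [ 0.1  -0.82]
```

View pics/w4.png

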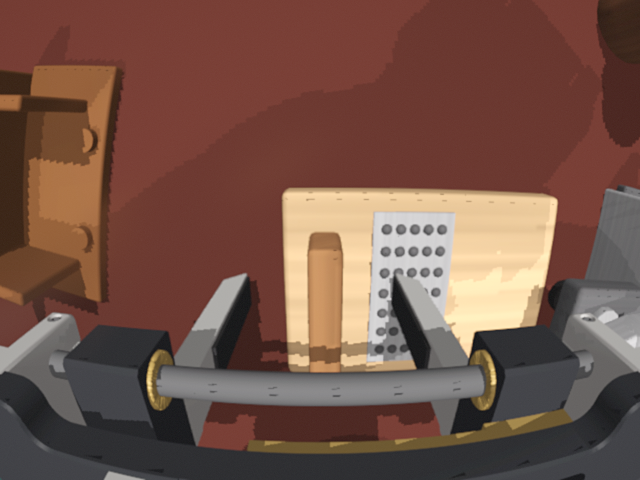

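The rib (column 325) is centred between the fingers and square to them; close.

```bash
python3 -m creep '[[0,0,0,0,0,0,-1],[0,0,0,0,0,0,-1],[0,0,0,0,0,0,-1],[0,0,0,0,0,0,-1],[0,0,0,0,0,0,-1],[0,0,0,0,0,0,-1],[0,0,0,0,0,0,-1],[0,0,0,0,0,0,-1]]' 22
python3 -c "
from h import *
rep();print(go((.5205,.1360,.044),75.2));print(go((.5613,.1355,.044),75.2),go((.5673,.134,.044),75.2))"
```

```text
time_s: 5.0
tcp_pos: [0.5202, 0.1377, 0.0443]
orientation: [0.0, 0.761, 0.648, 0.0]
force: [-0.1, -0.5, 0.8]
finger_gap: 0.0163
gripper_force: 22.0
t5.00 pos [0.5202 0.1377 0.0443] phi 80.84 z [ 0.  0. -1.] F [-0.1 -0.5  0.8] M [-0.078  0.038  0.045] gap 0.0163 gf 22.0 q1,q7 [ 0.1  -0.82]
[-0.0042, 0.0015, 0.0007, 0.0001, -0.0, 0.0313]
[0.0109, 0.1024, 0.0007, 0.0001, -0.0, 0.0313] [0.0095, 0.1178, 0.0007, 0.0001, -0.0, 0.0313]
```

```bash
python3 -m creep '[[0.001,0.008,0,0,0,0.003,-1],[0.003,0.018,0,0,0,0.006,-1],[0.004,0.028,0,0,0,0.009,-1],[0.006,0.038,0,0,0,0.012,-1],[0.007,0.048,0,0,0,0.015,-1],[0.009,0.058,0,0,0,0.018,-1],[0.010,0.068,0,0,0,0.021,-1],[0.012,0.078,0,0,0,0.024,-1],[0.013,0.086,0,0,0,0.027,-1],[0.014,0.092,0,0,0,0.029,-1],[0.015,0.097,0,0,0,0.031,-1],[0.015,0.097,0,0,0,0.031,-1]]'
python3 - <<'E'
from h import *
rep();s=r.read_state();T=T_tool(s);im=r.camera("wrist");cv2.imwrite("pics/w5.png",im[:,:,::-1])
cv2.imwrite("pics/w5v.png",cv2.resize(im[150:380,240:640,::-1],(800,460),interpolation=cv2.INTER_CUBIC));np.save("T5.npy",T)
E
```

```text
time_s: 6.2
tcp_pos: [0.5584, 0.1381, 0.0443]
orientation: [-0.001, 0.792, 0.611, -0.001]
force: [-8.2, 1.8, 7.1]
finger_gap: 0.0159
gripper_force: 22.0
t6.20 pos [0.5584 0.1381 0.0443] phi 75.27 z [-0.002  0.    -1.   ] F [-8.2  1.8  7.1] M [ 0.4    1.494 -0.029] gap 0.0159 gf 22.0 q1,q7 [ 0.08 -0.87]
```

View pics/w5v.png

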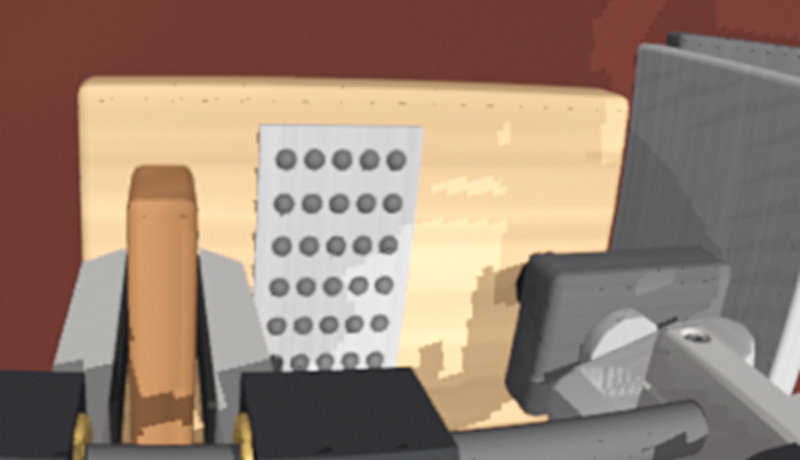

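Board is square to the plate (rear edge (628,98)–(610,245)), a few mm short. Creep on, watching force.

```bash
python3 -m creep '[[0,0.003,0,0,0,0,-1],[0,0.006,0,0,0,0,-1],[0,0.009,0,0,0,0,-1],[0,0.012,0,0,0,0,-1],[0,0.015,0,0,0,0,-1]]' 
python3 -c "
from h import *
rep()"
python3 -m creep '[[0,0.002,0,0,0,0,-1],[0,0.004,0,0,0,0,-1],[0,0.006,0,0,0,0,-1]]' 
python3 -c "
from h import *
rep()"
```

```text
time_s: 6.75
tcp_pos: [0.5639, 0.1368, 0.0443]
orientation: [-0.001, 0.792, 0.611, -0.001]
force: [-9.9, 2.9, 9.8]
finger_gap: 0.0158
gripper_force: 22.0
t6.75 pos [0.5639 0.1368 0.0443] phi 75.30 z [-0.002  0.    -1.   ] F [-9.9  2.9  9.8] M [ 0.557  2.02  -0.02 ] gap 0.0158 gf 22.0 q1,q7 [ 0.08 -0.87]
time_s: 7.05
tcp_pos: [0.5662, 0.1361, 0.0443]
orientation: [-0.001, 0.792, 0.611, -0.001]
force: [-9.6, 2.6, 9.3]
finger_gap: 0.0158
gripper_force: 22.0
t7.05 pos [0.5662 0.1361 0.0443] phi 75.30 z [-0.002  0.    -1.   ] F [-9.6  2.6  9.3] M [ 0.536  2.01  -0.026] gap 0.0158 gf 22.0 q1,q7 [ 0.08 -0.86]
```

```bash
for i in 1 2; do python3 -m creep '[[0,0.002,0,0,0,0,-1],[0,0.003,0,0,0,0,-1]]' >/dev/null
python3 -c "
from h import *
rep()"; done
```

```text
t7.25 pos [0.5674 0.1358 0.0443] phi 75.30 z [-0.002  0.    -1.   ] F [-9.6  2.6  9.4] M [ 0.575  2.106 -0.078] gap 0.0155 gf 22.0 q1,q7 [ 0.08 -0.86]
t7.45 pos [0.5686 0.1355 0.0443] phi 75.30 z [-0.002  0.    -1.   ] F [-10.2   3.6   9.3] M [ 0.522  2.085 -0.065] gap 0.0161 gf 22.0 q1,q7 [ 0.08 -0.86]
```

```bash
python3 -m creep '[[0,0.002,0,0,0,0,-1],[0,0.003,0,0,0,0,-1]]' >/dev/null
python3 -c "
from h import *
rep()"; python3 -m creep '[[0,0.002,0,0,0,0,-1],[0,0.003,0,0,0,0,-1]]' >/dev/null
python3 -c "
from h import *
rep()"
```

```text
t7.65 pos [0.5698 0.1352 0.0443] phi 75.29 z [-0.002  0.    -1.   ] F [-10.3   1.7   9.5] M [ 0.553  2.012 -0.017] gap 0.0162 gf 22.0 q1,q7 [ 0.08 -0.86]
t7.85 pos [0.5702 0.1351 0.0443] phi 75.31 z [-0.003  0.    -1.   ] F [-16.8   3.5  14.7] M [ 0.65   3.698 -0.052] gap 0.0156 gf 22.0 q1,q7 [ 0.08 -0.86]
```

```bash
python3 -m creep '[[0,0.0005,0,0,0,0,-1],[0,0.001,0,0,0,0,-1]]' >/dev/null
python3 - <<'E'
from h import *
rep();r.camera("wrist");rep()
E
```

```text
t8.05 pos [0.5702 0.1351 0.0442] phi 75.32 z [-0.004  0.    -1.   ] F [-18.3   2.7  17.4] M [ 0.664  4.076 -0.044] gap 0.0160 gf 22.0 q1,q7 [ 0.08 -0.86]
t8.10 pos [0.5702 0.1351 0.0442] phi 75.32 z [-0.004  0.    -1.   ] F [-17.4   3.7  16. ] M [ 0.644  3.792 -0.045] gap 0.0161 gf 22.0 q1,q7 [ 0.08 -0.86]
```

Flush contact: force plateaued at ~18 N (10 N friction, ~8 N on plate), no yaw moment. Release and rise.

```bash
python3 -m creep '[[0,0,0,0,0,0,-0.2],[0,0,0,0,0,0,-0.2],[0,0,0,0,0,0,-0.2],[0,0,0,0,0,0,-0.2],[0,0,-0.03,0,0,0,-0.2],[0,0,-0.1,0,0,0,-0.2],[0,0,-0.2,0,0,0,-0.2],[0,0,-0.3,0,0,0,-0.2],[0.1,0,-0.4,0,0,0,-0.2],[0.1,0,-0.4,0,0,0,-0.2]]'
python3 - <<'E'
from h import *
import pickle
rep();s=r.read_state();T=T_tool(s);im=r.camera("wrist");cv2.imwrite("pics/w6.png",im[:,:,::-1]);pickle.dump(s,open("w6.pkl","wb"))
cv2.imwrite("pics/w6v.png",cv2.resize(im[150:390,200:540,::-1],(800,565),interpolation=cv2.INTER_CUBIC))
E
```

```text
time_s: 9.1
tcp_pos: [0.5842, 0.1769, 0.2099]
orientation: [0.001, 0.791, 0.612, 0.004]
force: [-0.2, 1.0, -0.2]
finger_gap: 0.0376
gripper_force: 0.0
t9.10 pos [0.5842 0.1769 0.2099] phi 75.42 z [ 0.007  0.003 -1.   ] F [-0.2  1.  -0.2] M [-0.003 -0.076 -0.031] gap 0.0376 gf 0.0 q1,q7 [ 0.09 -0.82]
```

View pics/w6v.png

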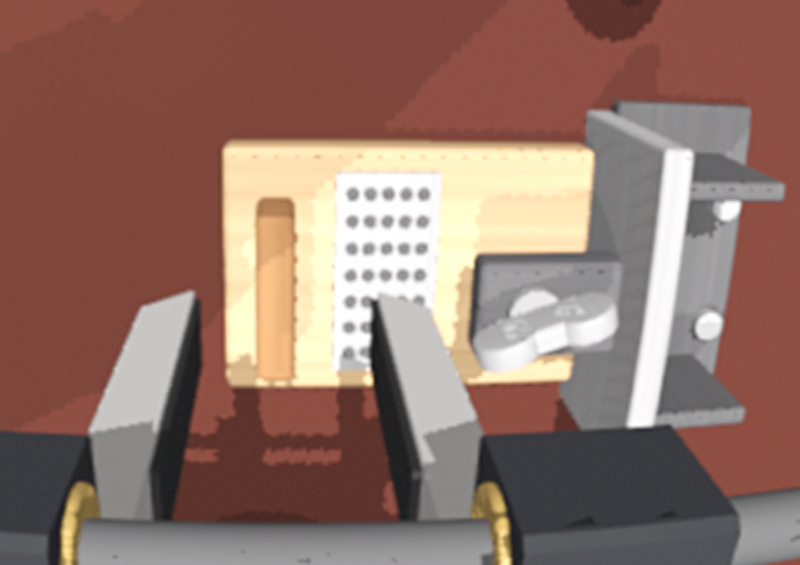

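Board's rear edge (crop (592,150)–(572,380)) lies along the plate foot with no gap. Refine the wing and plate geometry from this view.

```bash
cat > m2.py <<'E'
from h import *
import pickle
np.set_printoptions(precision=4,suppress=True)
s=pickle.load(open("w6.pkl","rb"));T=T_tool(s);im=cv2.imread("pics/w6.png");hsv=cv2.cvtColor(im,cv2.COLOR_BGR2HSV)
def big(m,roi):
    k=np.zeros_like(m);x0,y0,x1,y1=roi;k[y0:y1,x0:x1]=m[y0:y1,x0:x1]
    c=max(cv2.findContours(k,cv2.RETR_EXTERNAL,cv2.CHAIN_APPROX_NONE)[0],key=cv2.contourArea);return c[:,0,:]
for lo in (200,215,230):
    m=cv2.inRange(hsv,(0,0,lo),(180,40,255))
    for n,roi,z in (("wing",(399,270,463,312),.096),("plate",(464,208,500,332),.088)):
        c=big(m,roi);q=np.array([onz(ray("wrist",p,T),z)[:2] for p in c])*1000
        print(n,lo,cv2.boundingRect(c),cv2.minAreaRect(q.astype(np.float32)))
b=big(cv2.inRange(hsv,(10,40,150),(32,255,255)),(285,205,460,318))
q=np.array([onz(ray("wrist",p,T),.018)[:2] for p in b])*1000
rc=cv2.minAreaRect(q.astype(np.float32));print("board",rc)
E
python3 m2.py
```

```text
wing 200 (405, 280, 57, 29) ((663.3502807617188, 109.62361907958984), (50.45967102050781, 12.642589569091797), 3.6191532611846924)
plate 200 (467, 213, 27, 118) ((710.2821044921875, 111.21467590332031), (110.04418182373047, 11.490901947021484), 75.25113677978516)
wing 215 (407, 281, 54, 28) ((663.2076416015625, 109.48277282714844), (49.42881774902344, 12.152119636535645), 4.120077610015869)
plate 215 (467, 213, 27, 118) ((710.2599487304688, 111.14697265625), (109.89260864257812, 10.963293075561523), 75.19193267822266)
wing 230 (407, 288, 35, 21) ((653.9666137695312, 108.32827758789062), (31.123252868652344, 9.927523612976074), 12.774697303771973)
plate 230 (468, 214, 26, 117) ((710.3085327148438, 110.8459701538086), (109.02983856201172, 10.301977157592773), 75.32453918457031)
board ((624.0354614257812, 120.27796936035156), (112.93589782714844, 160.5162811279297), 75.14883422851562)
```

```bash
python3 -c "
from h import *
print(go((.6642,.1088,.17),183.8))"
```

```text
[-0.1117, 0.2368, 0.0956, 0.0019, 0.0005, -0.6022]
```

```bash
python3 -m creep '[[-0.112,0.237,0.095,0.002,0,-0.602,-0.25],[-0.112,0.237,0.095,0.002,0,-0.602,-0.25],[-0.112,0.237,0.095,0.002,0,-0.602,-0.25],[-0.112,0.237,0.095,0.002,0,-0.602,-0.25],[-0.112,0.237,0.095,0.002,0,-0.602,-0.25],[-0.112,0.237,0.095,0.002,0,-0.602,-0.25],[-0.112,0.237,0.095,0.002,0,-0.602,-0.25],[-0.112,0.237,0.095,0.002,0,-0.602,-0.25],[-0.112,0.237,0.095,0.002,0,-0.602,-0.25],[-0.112,0.237,0.095,0.002,0,-0.602,-0.25],[-0.112,0.237,0.095,0.002,0,-0.602,-0.25],[-0.112,0.237,0.095,0.002,0,-0.602,-0.25]]'
python3 -c "
from h import *
rep();print(np.round(r.read_state()['q'],2),go((.6642,.1088,.115),183.8),go((.6642,.1088,.09),183.8))"
```

```text
time_s: 10.35
tcp_pos: [0.6624, 0.1045, 0.1655]
orientation: [-0.003, 0.011, 1.0, -0.002]
force: [-0.1, -0.2, -0.5]
finger_gap: 0.0351
gripper_force: 0.0
t10.35 pos [0.6624 0.1045 0.1655] phi 178.74 z [-0.005 -0.004 -1.   ] F [-0.1 -0.2 -0.5] M [ 0.021 -0.148 -0.013] gap 0.0351 gf 0.0 q1,q7 [0.38 0.92]
[ 0.38  0.73 -0.9   1.52  0.6   1.2   0.92] [-0.005, 0.0114, 0.1262, -0.0011, -0.0018, -0.0281] [-0.0053, 0.0116, 0.1887, -0.0011, -0.0018, -0.0281]
```

```bash
python3 -m creep '[[-0.005,0.011,0.06,-0.001,-0.002,-0.028,-0.25],[-0.005,0.011,0.126,-0.001,-0.002,-0.028,-0.25],[-0.005,0.011,0.126,-0.001,-0.002,-0.028,-0.25],[-0.005,0.011,0.126,-0.001,-0.002,-0.028,-0.25]]' >/dev/null
python3 - <<'E'
from h import *
rep();print(go((.6642,.1088,.09),183.8))
im=r.camera("wrist");cv2.imwrite("pics/w7.png",im[:,:,::-1]);cv2.imwrite("pics/w7v.png",cv2.resize(im[150:400,200:440,::-1],(576,600),interpolation=cv2.INTER_CUBIC))
E
```

```text
t10.75 pos [0.6645 0.1091 0.1159] phi -176.60 z [ 0.001  0.    -1.   ] F [-0.1  0.   1.6] M [ 0.069 -0.127  0.041] gap 0.0351 gf 0.0 q1,q7 [0.36 0.96]
[0.0009, -0.0007, 0.0647, 0.0, 0.0003, -0.0022]
```

View pics/w7v.png

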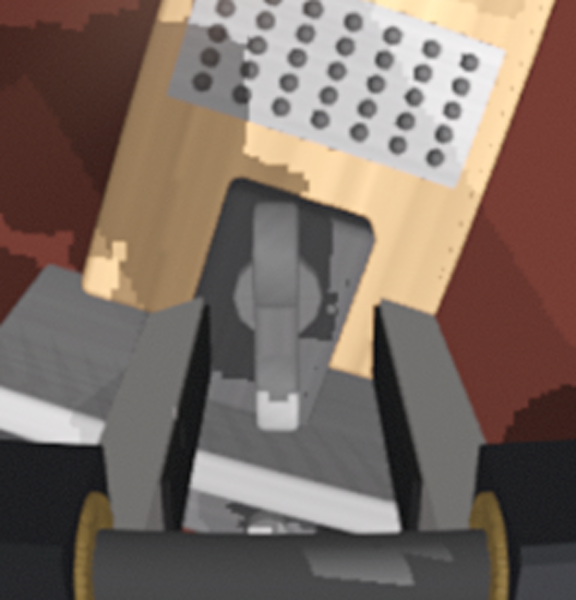

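```bash
python3 - <<'E'
from h import *
s=r.read_state();T=T_tool(s);Ti=np.linalg.inv(T)
for p in [(275,204),(277,394)]:
    q=onz(ray("wrist",(200+p[0]/2.4,150+p[1]/2.4),T),.096);print(q,Ti[:3,:3]@(q-T[:3,3])*1000)
q=[onz(ray("wrist",(200+x/2.4,150+310/2.4),T),.097)for x in(208,373)];print([(Ti[:3,:3]@(a-T[:3,3])*1000)[:2].round(1) for a in q])
E
```

```text
[0.63419171 0.10574806 0.096     ] [31.00517388 -1.7843933  20.68526266]
[0.67875402 0.10857297 0.096     ] [-13.64613034  -1.61215139  20.79114699]
[array([  7.4, -16.5]), array([ 7.4, 19.4])]
```

Wing blade sits at column 277 versus finger midpoint 290, i.e. ~2.5 mm toward the left finger; yaw is right. Shift and descend.

```bash
python3 -m creep '[[0.003,-0.006,0,0,0,-0.002,-0.25],[0.003,-0.007,0.02,0,0,-0.002,-0.25],[0.003,-0.007,0.045,0,0,-0.002,-0.25],[0.003,-0.007,0.065,0,0,-0.002,-0.25],[0.003,-0.007,0.065,0,0,-0.002,-0.25]]' >/dev/null
python3 -c "
from h import *
rep()"
python3 -m creep '[[0,0,0,0,0,0,-0.8],[0,0,0,0,0,0,-0.8],[0,0,0,0,0,0,-0.8],[0,0,0,0,0,0,-0.8],[0,0,0,0,0,0,-0.8],[0,0,0,0,0,0,-0.8]]' 10
python3 -c "
from h import *
rep()"
```

```text
t11.30 pos [0.6631 0.1064 0.0882] phi -176.21 z [-0. -0. -1.] F [-0.7  0.5 -0.9] M [ 0.069 -0.12  -0.01 ] gap 0.0353 gf 0.0 q1,q7 [0.36 0.96]
time_s: 11.9
tcp_pos: [0.6641, 0.1058, 0.09]
orientation: [0.001, -0.033, 0.999, -0.0]
force: [-0.4, -6.0, 4.8]
finger_gap: 0.0099
gripper_force: 10.0
t11.90 pos [0.6641 0.1058 0.09  ] phi -176.25 z [ 0.002 -0.001 -1.   ] F [-0.4 -6.   4.8] M [-1.253  0.02  -0.023] gap 0.0099 gf 10.0 q1,q7 [0.36 0.96]
```

```bash
python3 -m creep '[[0,-0.0015,0,0,0,0,-1],[0,-0.0015,0,0,0,0,-1],[0,-0.0015,0,0,0,0,-1],[0,-0.0015,0,0,0,0,-1]]' 45
python3 - <<'E'
from h import *
rep()
for i in range(3): r.camera("wrist");rep()
E
```

```text
time_s: 12.3
tcp_pos: [0.6641, 0.1058, 0.09]
orientation: [0.001, -0.033, 0.999, -0.0]
force: [-0.1, -3.8, 5.3]
finger_gap: 0.0094
gripper_force: 45.0
t12.30 pos [0.6641 0.1058 0.09  ] phi -176.22 z [ 0.002 -0.    -1.   ] F [-0.1 -3.8  5.3] M [-1.014 -0.068 -0.086] gap 0.0094 gf 45.0 q1,q7 [0.36 0.96]
t12.35 pos [0.6641 0.1058 0.09  ] phi -176.22 z [ 0.002 -0.    -1.   ] F [-0.5 -3.9  5.4] M [-1.046 -0.009 -0.073] gap 0.0096 gf 45.0 q1,q7 [0.36 0.96]
t12.40 pos [0.6641 0.1058 0.09  ] phi -176.23 z [ 0.002 -0.    -1.   ] F [-1.  -3.8  4.8] M [-0.991 -0.06  -0.075] gap 0.0097 gf 45.0 q1,q7 [0.36 0.96]
t12.45 pos [0.6641 0.1058 0.0901] phi -176.22 z [ 0.002 -0.    -1.   ] F [-0.3 -3.7  6.2] M [-0.968 -0.057 -0.062] gap 0.0097 gf 45.0 q1,q7 [0.36 0.96]
```

```bash
cat > avg.py <<'E'
from h import *
M=[];F=[]
for i in range(4):
    r.camera("wrist");s=r.read_state();M.append(s["wrist_torque"]);F.append(s["force"])
T=T_tool(s);print("t%.2f phi %.2f"%(s["time_s"],np.degrees(np.arctan2(T[1,0],T[0,0]))%360),"Mz %.3f"%np.mean(M,0)[2],"F",np.mean(F,0).round(1),"gap %.4f"%s["finger_gap"],"pos",np.round(s["tcp_pos"],4))
E
python3 -m creep '[[0,0,0,0,0,0.011,-1],[0,0,0,0,0,0.022,-1],[0,0,0,0,0,0.032,-1]]' >/dev/null; python3 avg.py
python3 -m creep '[[0,0,0,0,0,0.011,-1],[0,0,0,0,0,0.022,-1],[0,0,0,0,0,0.032,-1]]' >/dev/null; python3 avg.py
python3 -m creep '[[0,0,0,0,0,0.008,-1],[0,0,0,0,0,0.016,-1]]' >/dev/null; python3 avg.py
```

```text
t12.95 phi 178.09 Mz 0.143 F [-0.1 -3.7  4.7] gap 0.0098 pos [0.6641 0.1059 0.09  ]
t13.45 phi 172.37 Mz 0.167 F [ 0.6 -2.9  5.7] gap 0.0098 pos [0.6641 0.1061 0.0901]
t13.85 phi 169.49 Mz 0.205 F [ 1.  -2.8  5.4] gap 0.0094 pos [0.6641 0.1062 0.09  ]
```

```bash

python3 -m creep '[[0,0,0,0,0,0.011,-1],[0,0,0,0,0,0.022,-1],[0,0,0,0,0,0.032,-1]]' >/dev/null; python3 avg.py
python3 -m creep '[[0,0,0,0,0,0.011,-1],[0,0,0,0,0,0.022,-1],[0,0,0,0,0,0.032,-1]]' >/dev/null; python3 avg.py
```

```text
t14.35 phi 163.76 Mz 0.160 F [ 1.3 -1.2  5.4] gap 0.0096 pos [0.6641 0.1064 0.0901]
t14.85 phi 157.99 Mz 0.180 F [3.7 0.9 5.5] gap 0.0097 pos [0.6641 0.1065 0.09  ]
```

```bash

python3 -m creep '[[0,0,0,0,0,0.011,-1],[0,0,0,0,0,0.022,-1],[0,0,0,0,0,0.032,-1]]' >/dev/null; python3 avg.py
python3 -m creep '[[0,0,0,0,0,0.011,-1],[0,0,0,0,0,0.022,-1],[0,0,0,0,0,0.032,-1]]' >/dev/null; python3 avg.py
python3 -m creep '[[0,0,0,0,0,0.011,-1],[0,0,0,0,0,0.022,-1],[0,0,0,0,0,0.032,-1]]' >/dev/null; python3 avg.py
```

```text
t15.35 phi 152.17 Mz 0.179 F [4.8 2.9 4.3] gap 0.0097 pos [0.6642 0.1066 0.09  ]
t15.85 phi 146.41 Mz 0.169 F [5.7 3.2 3.3] gap 0.0095 pos [0.6643 0.1068 0.09  ]
t16.35 phi 140.66 Mz 0.209 F [6.5 4.2 2.6] gap 0.0098 pos [0.6644 0.1069 0.0901]
```

```bash

python3 -m creep '[[0,0.0012,0,0,0,0.011,-1],[0,0.0012,0,0,0,0.022,-1],[0,0.0012,0,0,0,0.032,-1]]' >/dev/null; python3 avg.py
python3 -m creep '[[0,0,0,0,0,0.011,-1],[0,0,0,0,0,0.022,-1],[0,0,0,0,0,0.032,-1]]' >/dev/null; python3 avg.py
python3 -m creep '[[0,0,0,0,0,0.011,-1],[0,0,0,0,0,0.022,-1],[0,0,0,0,0,0.032,-1]]' >/dev/null; python3 avg.py
```

```text
t16.85 phi 134.89 Mz 0.176 F [4.8 3.  3.7] gap 0.0094 pos [0.6645 0.107  0.0901]
t17.35 phi 129.14 Mz 0.199 F [5.9 4.1 3. ] gap 0.0094 pos [0.6647 0.1072 0.0901]
t17.85 phi 123.38 Mz 0.248 F [7.5 3.7 2.1] gap 0.0097 pos [0.6648 0.1072 0.0901]
```

```bash

python3 -m creep '[[0,0.0012,0,0,0,0.011,-1],[0,0.0012,0,0,0,0.022,-1],[0,0.0012,0,0,0,0.032,-1]]' >/dev/null; python3 avg.py
python3 -m creep '[[0,0,0,0,0,0.011,-1],[0,0,0,0,0,0.022,-1],[0,0,0,0,0,0.032,-1]]' >/dev/null; python3 avg.py
```

```text
t18.35 phi 117.62 Mz 0.243 F [5.6 3.3 3.6] gap 0.0097 pos [0.6649 0.1074 0.0901]
t18.85 phi 111.86 Mz 0.316 F [6.7 3.6 2.8] gap 0.0096 pos [0.6651 0.1074 0.0901]
```

```bash
python3 avg.py; python3 - <<'E'
import numpy as np
from scipy.optimize import curve_fit
p=np.array([178.09,172.37,169.49,163.76,157.99,152.17,146.41,140.66,134.89,129.14,123.38,117.62,111.86])
m=np.array([.143,.167,.205,.160,.180,.179,.169,.209,.176,.199,.248,.243,.316])
f=lambda p,B,p0:B+.29*np.radians(np.maximum(p0-p,0))
a,c=curve_fit(f,p,m,[.17,135]);print(a,np.sqrt(np.diag(c)),"past touch rad",np.radians(a[1]-111.86))
E
```

```text
t19.05 phi 111.86 Mz 0.281 F [6.5 4.1 3.3] gap 0.0097 pos [0.6651 0.1074 0.09  ]
[  0.1765     135.21254205] [0.00722777 2.30258538] past touch rad 0.4075787474809896
```

Touch fitted at φ=135°, now 0.39–0.41 rad past it (~26 N): mid-snug. Release with a small opening and rise.

```bash
python3 -m creep '[[0,0,0,0,0,0,-0.35],[0,0,0,0,0,0,-0.35],[0,0,0,0,0,0,-0.35],[0,0,0,0,0,0,-0.35],[0,0,-0.02,0,0,0,-0.35],[0,0,-0.06,0,0,0,-0.35],[0,0,-0.12,0,0,0,-0.35],[0,0,-0.22,0,0,0,-0.35],[0.1,0,-0.32,0,0,0,-0.35],[0.2,0,-0.35,0,0,0,-0.35],[0.2,0,-0.35,0,0,0,-0.35]]'
python3 - <<'E'
from h import *
rep();im=r.camera("wrist");cv2.imwrite("pics/w8.png",im[:,:,::-1])
cv2.imwrite("pics/w8v.png",np.hstack([cv2.resize(im[:,:,::-1],(440,330)),cv2.resize(r.camera("side")[180:320,120:300,::-1],(360,330))]))
E
```

```text
time_s: 20.15
tcp_pos: [0.6328, 0.188, 0.2349]
orientation: [0.002, 0.558, 0.83, 0.004]
force: [0.7, -0.2, -0.8]
finger_gap: 0.0306
gripper_force: 0.0
t20.15 pos [0.6328 0.188  0.2349] phi 112.23 z [ 0.007  0.004 -1.   ] F [ 0.7 -0.2 -0.8] M [ 0.02  -0.131  0.029] gap 0.0306 gf 0.0 q1,q7 [ 0.13 -0.21]
```

View pics/w8v.png

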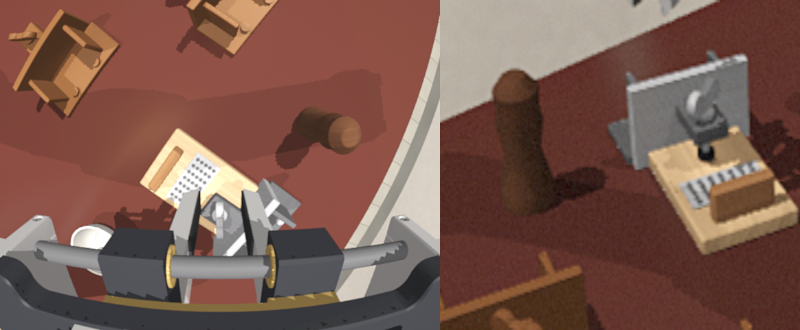

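The side crop shows the foot (705,152) down on the board, the board's rear edge against the plate, the wings turned, and the gripper clear.

```bash
python3 -c "
from cell import r
print(r.sign_off())"
```

```text
the job is handed in; nothing more can be done
None
```

I slid the board in flush against the clamp's back plate, tightened the wing screw to about 0.4 rad past first touch (roughly 26 N, estimated from wrist torque), let go of everything, and handed the job in at about 20 s.

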